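# Release a drilled heat sink from its clamp

### The arm

A 6-joint arm with a two-finger parallel gripper is mounted at the origin on a cart in front of the work surface, level with it; the furniture and walls round the work are solid. World frame = base frame: x ahead of the robot, y to its left, z up, the work surface at z = 0. Lengths are in mm, angles in rad, forces in N, time in s.
With the tool pointing down it reaches from about 425 to 925 mm from the base axis. Payload 12.5 kg.
Tool frame: the origin (TCP) lies midway between the tips of the shut fingers; the grasp point (between the pads) lies 19 mm behind it; z points along the fingers, y is the line along which they close (so a half turn about z gives the same grasp; the last joint's range is limited). The gripper opens to 85 mm and grips with 20 to 120 N. Pads are 22 mm wide; open, the fingers measure 114 mm over their backs; the gripper's body (76 mm by 85 mm) begins 54 mm behind the grasp point. The pads swing forward as they close: fully open they stand 13 mm farther back than shut.
Start: joints at [-1.36, 0.491, 1.559, -0, 1.092, -0.106], TCP at [194.727, -593.907, 231.327] pointing down, gripper open.
Joint ranges: [-3.1, 3.1], [-0.84, 2.19], [0.05, 2.79], [-1.13, 4.28], [0.06, 2.93], [-2.69, 2.69]. Speed limits (rad/s): [2.22, 2.22, 2.79, 3.14, 3.14, 3.14].

### API

Orientations are given as a 3x3 rotation matrix whose columns are the frame's x, y, z axes.
In Python, from plant import * gives the robot as it stands.
- The arm moves only by the tool jog_arm, never from a script. Its argument "deltas" is a list of rows, each an object with "hand": the finger opening in mm, from 0 to 85.4; "xyz": the shift along the world's x, y, z in mm, a list of three; "twist": the turn about the world's z in rad. A call has 1 to 12 rows; each row is the pose to reach, as a shift and turn from the pose commanded when the call began; what a row does not reach only later rows make up. A row lasts 1/8 s, in which the tool goes at most 62.5 mm and 10.7 degrees, less where a joint would pass 70% of its speed; a pose out of reach is approached as far as the arm can. A call with a gripper value outside its range is refused whole. The fingers move at their own pace and stop on an object; "grip_force" is the grip in N (left out, the last holds). Time passes only in rows, so rows that repeat a pose let the fingers close. It gives the time, the measured TCP pose, the force, the opening and the grip force at its end, in the units of the state.
- observe(): the state, without advancing time (a new reading comes with each control period).
- camera(name): name is "scene" or "top"; returns a dict with "color" (384x512x3 uint8, blue, green, red), "camera_matrix" (3x3 intrinsics, pixels), "extrinsics" (4x4, takes a point from camera to world coordinates). Camera axes: x right, y down, z forward; pixel columns grow to the right and rows downward; lengths in mm; the calibration is good to about 2 mm. A picture is of the moment at which its call begins. There is no depth.
- hand_in(): hands the job in; it is judged then, once.
The state is a dict: "clock": time; "joint_pos": joint angles; "dq": joint speeds; "joint_efforts": joint torques, N m; "tcp_pos": TCP position; "tool_rot": TCP orientation; "ft_force": force on the tool from outside, world axes, zero at the start; "moment": the same for the moment, N m; "finger_gap": finger opening in mm; "grasp_force": force on a finger pad.
Only numpy, scipy, OpenCV 4.12 (cv2) and the standard library are available. Lean on these libraries where they do the work, as an engineer would, in place of code of your own. Each camera call takes 0.05 s, during which the arm holds its last target. There are 200 camera calls.

### The job

The drilled heat sink is to come out of the small drilling fixture, so release its clamp using fingertip pushes only. First unscrew the wing nut by pushing its wings round counter-clockwise (seen from above), stroke after stroke, by at least one and a half turns; then push the upright pin of the clamp strap towards the robot side of the fixture until the strap has swung about a quarter turn and is off the heat sink. Push gently rather than gripping, leave the heat sink sitting in its place and do not disturb the things lying round about.

Things in the scene. Friction and masses are not known exactly. Their poses are not given: they have to be found in the camera images.
- fixture: Fixed drilling fixture with a grey-painted metal base plate, 12 mm thick, covering x -48 to 48 and y -120 to 45 mm in its frame; 4 mm screw heads in its corners. Origin: on the stud's axis, at bench height. z up, -x side roughly to the robot, heat sink on the -y side. The 8 mm stud ends in a 13 mm wide cap, its top 87.5 mm above the bench
- nut_lift: Height of the wing nut: origin at the centre of the nut's underside on the stud axis; 43 mm above the bench when the nut is fully down; rises 5 mm a turn. It does not turn with the nut
- wing_nut (a joint): Nut's angle in rad: 0 = fully down, grows as it is unscrewed (counter-clockwise from above), 5 mm of rise a turn; starts between 0 and 1, end stop at 15. At 0 the wings point along the fixture's +x (wing_a) and -x (wing_b). The nut is loose: friction 0.025 N m, stays where it is left
- wing_a (a point): Middle of the round end of one wing of the steel wing nut, 25.5 mm from the stud axis, 18.5 mm above the nut's underside; x axis outwards. 70 mm across both wings; each is an upright leaf 5 mm thick ending in a 19 mm disc (9 to 28 mm above the nut's underside, 16 to 35 mm from the axis). Hub 21 mm diameter, 14 mm high
- wing_b (a point): The same point of the opposite wing, 180 degrees round
- strap (a joint): Clamp strap's angle about the stud in rad: 0 = over the heat sink (along the fixture's -y), grows as its free end swings to the fixture's -x (clockwise from above); starts at 0 to 0.08, stops at 0 and 1.75; friction 0.05 N m, stays where left. Move it only after the nut is unscrewed. Steel bar 20 mm wide, 7 mm thick, top 43 mm above the bench, end 88 mm from the axis
- strap_pin (a point): Centre of the top of the upright pin near the strap's free end, to push it by: 9 mm diameter, 78 mm from the stud axis, its top 68 mm above the bench, standing 25 mm above the strap
- heat_sink: Loose finned black heat sink 34 x 40 x 22 mm in a low nest on the base plate under the strap, 62 mm to the fixture's -y of the stud. Origin at the centre of its underside, which lies 12 mm above the bench; its top lies at 34 mm, 2 mm below the strap
- battery: Bystander: black and tan block battery, 26 x 49 x 18 mm, lying on the bench to the left of the fixture; origin at the centre of its underside. Leave alone
- tin: Bystander: small round light-grey tin, 34 mm diameter, 14 mm high, to the right of the fixture; origin at the centre of its underside. Leave alone
- driver: Bystander: yellow screwdriver, 184 mm long, 29 mm thick, lying on the bench behind the fixture; origin at the centre of its underside. Leave alone
- back_plate (a point): Middle of the top edge of the front face of the upright plate behind the stud: 42 mm from the stud axis to the fixture's +x, 85 mm above the bench. The plate is 72 mm wide (fixture y -36 to 36) and 8 mm thick; a finger beside the wings cannot pass between it and the nut, so it cannot go right round the nut
Not all that is in view belongs to the job. Of the things that look like the fixture, the larger one is meant.

How it is judged (in metres and radians):
On the way, in this order (a step that is already met when the one before it is completed fails the run):
1. the wing nut is unscrewed by about one and a half turns while the strap still lies over the heat sink (value of joint wing_nut above 9 rad and value of joint strap below 0.3 rad), for 0.1 s.
2. the strap is swung off the heat sink (value of joint strap above 1 rad), for 0.2 s.
At the end, for the whole second after the job is handed in: the wing nut stands at 9 rad or more, the strap at 1.0 rad or more from its place over the heat sink, both at rest, and the heat sink sits flat in its nest within 8 mm of where it was (value of joint wing_nut above 9 rad and value of joint strap above 1 rad and velocity of joint strap between -0.05 and 0.05 rad/s and velocity of joint wing_nut between -0.1 and 0.1 rad/s and distance between heat_sink and fixture below 0.075 m and distance of heat_sink from where it was at the start of the episode below 0.008 m and angle between heat_sink's own z axis and vertical below 0.15 rad); the robot touches nothing.
It fails at once if the strap is swung (over 0.3 rad) while the nut still holds it (value of joint strap above 0.3 rad and value of joint wing_nut below 9 rad).
It fails at once if the nut, strap or fixture is pushed or gripped with more than 30 N (contact force between the fingers and fixture above 30 N).
It fails at once if the heat sink is lifted or moved (distance of heat_sink from where it was at the start of the episode above 0.012 m).
It fails at once if a bystander is disturbed (distance of any of battery, tin from where it was at the start of the episode above 0.015 m or distance of driver from where it was at the start of the episode above 0.02 m).
It also fails if it takes over 72 s, if anything falls off the work surface, if the arm or the gripper's body presses on something with over 40 N, if the wrist force passes 120 N, or if a joint passes its speed limit or range.

## Working session

There is one attempt and no reset: what is moved stays moved. The work goes in short steps, Python scripts to look and compute and a tool call to move; the robot and the scene stay as the last step left them, time stands still between calls to the robot, and variables do not carry over. Pictures are saved under pics/ and viewed, at most 10 in all, crops included, and the job is handed in when it is done.

Besides the shell and the picture viewer there is one more tool, called after "Emit:" by a JSON object that holds its "fn" and its "kwargs". jog_arm: Moves the arm, as the interface text tells. Its arguments: {"type":"object","properties":{"deltas":{"type":"array"},"grip_force":{"type":"number"}},"required":["deltas"]}

```bash
mkdir -p pics
cat > h.py <<'E'
import numpy as np, cv2
from plant import *
def ray(c,u,v):
    K=np.array(c["camera_matrix"]);T=np.array(c["extrinsics"])
    d=T[:3,:3]@np.linalg.solve(K,[u,v,1.]);return T[:3,3],d
def onz(c,u,v,z):
    o,d=ray(c,u,v);return (o+d*(z-o[2])/d[2]).round(1)
def proj(c,p):
    K=np.array(c["camera_matrix"]);T=np.linalg.inv(np.array(c["extrinsics"]))
    q=K@(T[:3,:3]@np.array(p,float)+T[:3,3]);return (q[:2]/q[2]).round(1)
E
python3 - <<'E'
from h import *
s=observe();print(s)
for n in("scene","top"):
    c=camera(n);cv2.imwrite(f"pics/{n}0.png",c["color"]);np.save(f"pics/{n}.npy",c,allow_pickle=True)
    print(n,np.array(c["camera_matrix"]).round(1).tolist(),np.array(c["extrinsics"]).round(3).tolist())
E
```

```text
{'clock': 0.0, 'joint_pos': array([-1.35964258e+00,  4.91546009e-01,  1.55945591e+00,  4.56990350e-05,
        1.09169351e+00, -1.05586670e-01]), 'dq': array([ 0.0005631 ,  0.00038633, -0.00081793,  0.00042383,  0.00034062,
       -0.00100022]), 'joint_efforts': array([-2.88774485e-03, -6.18454957e+01, -2.61603606e+01, -2.24869000e-04,
        3.97923955e-03,  3.09513302e-05]), 'tcp_pos': array([ 194.66092667, -593.67433565,  230.73393172]), 'tool_rot': array([[ 9.50262314e-01,  3.11450636e-01, -1.91475029e-04],
       [ 3.11450656e-01, -9.50261705e-01,  1.08677920e-03],
       [ 1.56526686e-04, -1.09236034e-03, -9.99999391e-01]]), 'ft_force': array([-0.06353644,  0.62255751, -0.38302449]), 'moment': array([-0.01787009,  0.02027905, -0.0207619 ]), 'grasp_force': 0.0, 'finger_gap': 85.6097098267671}
scene [[463.9, 0.0, 244.9], [0.0, 463.9, 191.8], [0.0, 0.0, 1.0]] [[-0.631, -0.472, 0.616, -245.378], [-0.776, 0.393, -0.494, 658.707], [-0.009, -0.789, -0.614, 933.222], [0.0, 0.0, 0.0, 1.0]]
top [[491.9, 0.0, 258.0], [0.0, 491.9, 190.9], [0.0, 0.0, 1.0]] [[0.009, -0.985, 0.172, 360.397], [-1.0, -0.007, 0.013, -55.158], [-0.012, -0.173, -0.985, 1386.495], [0.0, 0.0, 0.0, 1.0]]
```

View pics/top0.png

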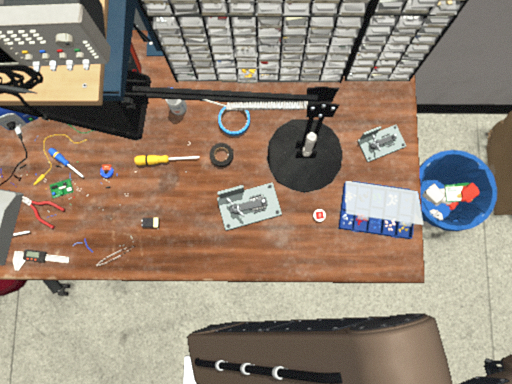

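View pics/scene0.png

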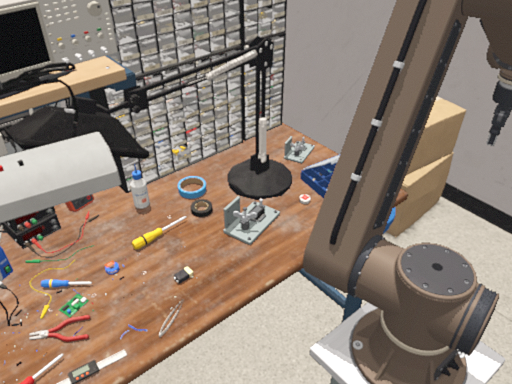

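The top view shows the fixture at about (250,206), the battery at (150,223), the tin at (319,215), the driver at (167,159), and a lamp base at (305,155). The scene view shows the fixture at about (250,220). I'll enlarge both.

Run:
```python
from h import *
t=np.load("pics/top.npy",allow_pickle=True).item();s=np.load("pics/scene.npy",allow_pickle=True).item()
a=cv2.resize(t["color"][175:235,210:290],None,fx=7,fy=7,interpolation=cv2.INTER_CUBIC)
b=cv2.resize(s["color"][190:250,215:290],None,fx=7,fy=7,interpolation=cv2.INTER_CUBIC)
cv2.imwrite("pics/t1.png",a);cv2.imwrite("pics/s1.png",b)
# base plate mask: low saturation grey-green
hsv=cv2.cvtColor(t["color"],cv2.COLOR_BGR2HSV);print(hsv[215,232],hsv[195,270],t["color"][190,275])
for uv in[(218,207),(277,184),(281,212),(222,229)]:print(onz(t,*uv,12))
```

```text
[ 64  26 140] [ 65  13 231] [106 128 157]
[554.  76.  12.]
[621.2 -90.4  12. ]
[ 541.1 -101.8   12. ]
[491.9  63.3  12. ]
```

View pics/t1.png

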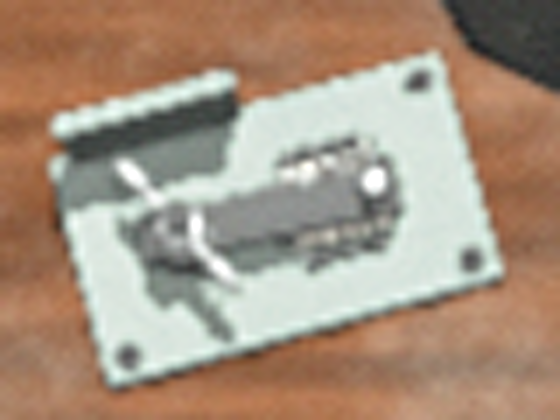

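View pics/s1.png

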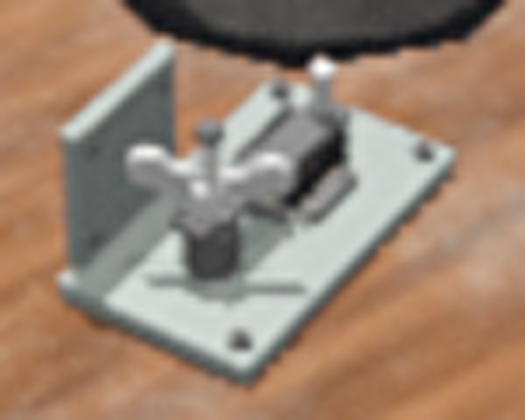

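The top crop shows the pin head at (374,182), corner screws at (418,80), (472,259) and (128,356), and the wings running from (130,172) to (228,280). In the scene crop the cap is at (209,130) and the pin at (322,68).

Run:
```python
from h import *
t=np.load("pics/top.npy",allow_pickle=True).item();s=np.load("pics/scene.npy",allow_pickle=True).item()
T=lambda u,v:(210+(u+.5)/7-.5,175+(v+.5)/7-.5)
S=lambda u,v:(215+(u+.5)/7-.5,190+(v+.5)/7-.5)
print("pin",onz(t,*T(374,182),68),onz(s,*S(322,66),67))
print("cap",onz(t,*T(183,228),87.5),onz(s,*S(209,128),87))
cs=[onz(t,*T(*p),14)[:2] for p in[(418,80),(472,259),(128,356)]];print("screws",cs)
# plate corners at z12
cn=[onz(t,*T(*p),12)[:2] for p in[(438,52),(505,272),(112,386)]];print("corners",cn)
# nominal corner -> fixture (+48,-120),(-48,-120),(-48,45)
e=cn[2]-cn[1];print(np.linalg.norm(e),np.linalg.norm(cn[0]-cn[1]))
for name,P in(("corners",cn),):
    src=np.array([[48,-120],[-48,-120],[-48,45.]]);d=np.array(P)
    sc=src-src.mean(0);dc=d-d.mean(0);H=sc.T@dc;th=np.arctan2(H[0,1]-H[1,0],H[0,0]+H[1,1])
    R=np.array([[np.cos(th),-np.sin(th)],[np.sin(th),np.cos(th)]]);o=d.mean(0)-R@src.mean(0)
    print(name,"yaw",th,"origin",o,"res",(dc-sc@R.T).round(1).tolist(),"pin0",o+R@[0,-78])
for z in(62,66):print("wings",onz(t,*T(133,177),z),onz(t,*T(228,278),z),"S",onz(s,*S(150,165),z),onz(s,*S(272,170),z))
for n,uv,z in(("batt",(150,223),18),("tin",(319,215),14),("drv",(167,159),15)):print(n,onz(t,*uv,z))
```

```text
pin [564.6 -51.1  68. ] [566.8 -52.3  67. ]
cap [543.3  21.5  87.5] [546.9  25.7  87. ]
screws [array([614.9, -68.5]), array([542. , -90.5]), array([501.8,  47. ])]
corners [array([626.9, -76.5]), array([ 537.1, -103.8]), array([489.9,  53.3])]
164.03734330938187 93.858031089513
corners yaw 0.28906045594897595 origin [548.10782774  24.53078287] res [[-1.4, 0.3], [0.8, 0.4], [0.6, -0.7]] pin0 [570.3418671  -50.23316227]
wings [566.8  42.8  62. ] [527.5   5.2  62. ] S [567.4  40.7  62. ] [532.7   4.   62. ]
wings [566.2  42.5  66. ] [527.   5.  66.] S [563.6  43.5  66. ] [529.2   7.   66. ]
batt [506.5 265.   18. ]
tin [ 533.2 -208.3   14. ]
drv [691.5 225.5  15. ]
```

Emit:
{"fn": "jog_arm", "kwargs": {"deltas": [{"hand":36,"xyz":[30,52,0],"twist":0.04},{"hand":36,"xyz":[60,105,0],"twist":0.08},{"hand":36,"xyz":[88,155,0],"twist":0.12},{"hand":36,"xyz":[117,206,0],"twist":0.16},{"hand":36,"xyz":[147,258,0],"twist":0.2},{"hand":36,"xyz":[176,309,0],"twist":0.24},{"hand":36,"xyz":[205,361,0],"twist":0.28},{"hand":36,"xyz":[235,412,0],"twist":0.32},{"hand":36,"xyz":[264,464,0],"twist":0.36},{"hand":36,"xyz":[293,515,0],"twist":0.4},{"hand":36,"xyz":[322,566,0],"twist":0.43},{"hand":36,"xyz":[351,618,-50],"twist":0.455}], "grip_force": 20}}

```text
clock: 1.6
tcp_pos: [542.1, 15.9, 192.6]
tool_rot: [[0.715, 0.699, 0.005], [0.699, -0.715, -0.001], [0.004, 0.004, -1.0]]
ft_force: [0.8, -1.3, -0.2]
finger_gap: 36.1
grasp_force: 0.0
```

Emit:
{"fn": "jog_arm", "kwargs": {"deltas": [{"hand":36,"xyz":[0,0,-30],"twist":0},{"hand":36,"xyz":[0,0,-60],"twist":0},{"hand":36,"xyz":[0,0,-60],"twist":0},{"hand":36,"xyz":[0,0,-60],"twist":0}]}}

```text
clock: 2.1
tcp_pos: [540.4, 13.7, 132.0]
tool_rot: [[0.717, 0.697, 0.001], [0.697, -0.717, -0.0], [0.001, 0.001, -1.0]]
ft_force: [0.3, -0.1, 0.1]
finger_gap: 36.0
grasp_force: 0.0
```

Emit:
{"fn": "jog_arm", "kwargs": {"deltas": [{"hand":36,"xyz":[6,11,-15],"twist":-0.03},{"hand":36,"xyz":[6,11,-27],"twist":-0.03},{"hand":36,"xyz":[6,11,-27],"twist":-0.03}]}}

```text
clock: 2.48
tcp_pos: [545.8, 24.6, 104.1]
tool_rot: [[0.737, 0.676, -0.001], [0.676, -0.737, -0.0], [-0.0, -0.0, -1.0]]
ft_force: [-0.2, -0.5, 0.3]
finger_gap: 36.1
grasp_force: 0.0
```

Run:
```python
from h import *
s=camera("scene");t=camera("top");o=observe();print(o["tcp_pos"],o["joint_pos"][5],np.arctan2(o["tool_rot"][1,1],o["tool_rot"][0,1]))
a=cv2.resize(t["color"][170:240,205:295],None,fx=5.5,fy=5.5,interpolation=cv2.INTER_CUBIC)[:385]
b=cv2.resize(s["color"][150:250,200:300],None,fx=6,fy=6,interpolation=cv2.INTER_CUBIC)
cv2.imwrite("pics/s2.png",b)
```

```text
[546.0961265   24.56243602 104.65289105] 0.7531452309718386 -0.8288328370876515
```

View pics/s2.png

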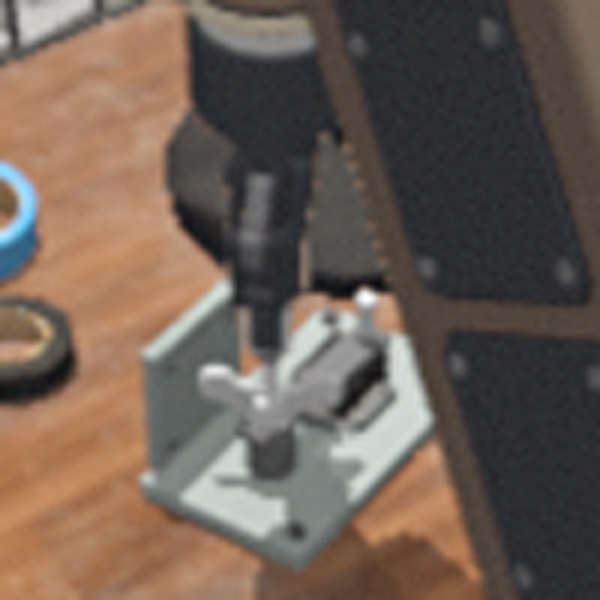

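The fingers hang straight above the stud, at about (268,350) against the stud at (262,400). The wings are clear on both sides, so I'll go down.

Emit:
{"fn": "jog_arm", "kwargs": {"deltas": [{"hand":36,"xyz":[0,0,-16],"twist":0},{"hand":36,"xyz":[0,0,-32],"twist":0},{"hand":36,"xyz":[0,0,-47],"twist":0},{"hand":36,"xyz":[0,0,-47],"twist":0}]}}

```text
clock: 3.08
tcp_pos: [545.4, 24.9, 55.6]
tool_rot: [[0.737, 0.676, -0.003], [0.676, -0.737, 0.0], [-0.002, -0.002, -1.0]]
ft_force: [-0.7, -0.0, 0.8]
finger_gap: 36.1
grasp_force: 0.0
```

Emit:
{"fn": "jog_arm", "kwargs": {"deltas": [{"hand":36,"xyz":[0,0,0],"twist":0.1},{"hand":36,"xyz":[0,0,0],"twist":0.2},{"hand":36,"xyz":[0,0,0],"twist":0.3},{"hand":36,"xyz":[0,0,0],"twist":0.4},{"hand":36,"xyz":[0,0,0],"twist":0.5},{"hand":36,"xyz":[0,0,0],"twist":0.6}]}}

```text
clock: 3.82
tcp_pos: [546.2, 24.9, 57.4]
tool_rot: [[0.224, 0.975, 0.001], [0.975, -0.224, -0.0], [0.0, 0.001, -1.0]]
ft_force: [0.5, -0.2, -0.2]
finger_gap: 36.1
grasp_force: 0.0
```

Emit:
{"fn": "jog_arm", "kwargs": {"deltas": [{"hand":36,"xyz":[0,0,0],"twist":0.06},{"hand":36,"xyz":[0,0,0],"twist":0.12},{"hand":36,"xyz":[0,0,0],"twist":0.18},{"hand":36,"xyz":[0,0,0],"twist":0.24}]}}

```text
clock: 4.32
tcp_pos: [546.4, 24.8, 57.4]
tool_rot: [[-0.013, 1.0, 0.001], [1.0, 0.013, -0.0], [-0.0, 0.001, -1.0]]
ft_force: [0.2, -0.4, -0.9]
finger_gap: 36.0
grasp_force: 0.7
```

Emit:
{"fn": "jog_arm", "kwargs": {"deltas": [{"hand":36,"xyz":[0,0,0],"twist":0.06},{"hand":36,"xyz":[0,0,0],"twist":0.12},{"hand":36,"xyz":[0,0,0],"twist":0.18},{"hand":36,"xyz":[0,0,0],"twist":0.24}]}}

```text
clock: 4.82
tcp_pos: [546.5, 24.7, 57.5]
tool_rot: [[-0.25, 0.968, 0.001], [0.968, 0.25, -0.0], [-0.0, 0.001, -1.0]]
ft_force: [0.5, -2.0, -0.1]
finger_gap: 36.3
grasp_force: 0.7
```

Emit:
{"fn": "jog_arm", "kwargs": {"deltas": [{"hand":36,"xyz":[0,0,0],"twist":0.06},{"hand":36,"xyz":[0,0,0],"twist":0.12},{"hand":36,"xyz":[0,0,0],"twist":0.18},{"hand":36,"xyz":[0,0,0],"twist":0.24}]}}

```text
clock: 5.32
tcp_pos: [546.6, 24.7, 57.5]
tool_rot: [[-0.473, 0.881, 0.001], [0.881, 0.473, -0.0], [-0.001, 0.001, -1.0]]
ft_force: [0.3, -1.6, 0.6]
finger_gap: 36.4
grasp_force: 0.6
```

Emit:
{"fn": "jog_arm", "kwargs": {"deltas": [{"hand":36,"xyz":[0,0,0],"twist":0.08},{"hand":36,"xyz":[0,0,0],"twist":0.16},{"hand":36,"xyz":[0,0,0],"twist":0.24},{"hand":36,"xyz":[0,0,0],"twist":0.32},{"hand":36,"xyz":[0,0,0],"twist":0.4},{"hand":36,"xyz":[0,0,0],"twist":0.5}]}}

```text
clock: 6.08
tcp_pos: [546.6, 24.8, 57.5]
tool_rot: [[-0.838, 0.545, 0.001], [0.545, 0.838, -0.0], [-0.001, 0.001, -1.0]]
ft_force: [1.6, -0.9, 0.0]
finger_gap: 36.0
grasp_force: 0.6
```

Run:
```python
from h import *
s=camera("scene");o=observe();print(o["joint_pos"].round(3),o["ft_force"],o["moment"],np.arctan2(o["tool_rot"][1,1],o["tool_rot"][0,1]))
b=cv2.resize(s["color"][180:250,205:285],None,fx=8,fy=8,interpolation=cv2.INTER_CUBIC)
cv2.imwrite("pics/s3.png",b)
```

```text
[-0.075  0.622  1.907  0.     0.611 -1.074] [ 1.07591783 -1.11273488 -0.46377818] [-0.03201643 -0.19357141 -0.05203245] 0.9989045489673438
```

View pics/s3.png

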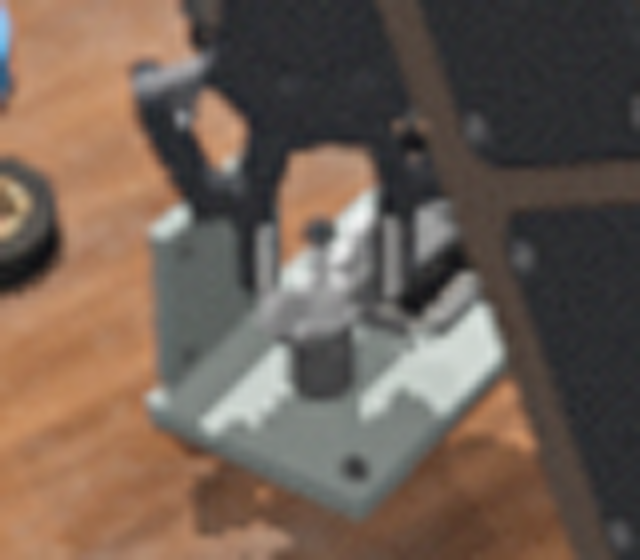

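The fingers straddle the cap at (320,232) and push the wings; they passed the back plate with only 1–2 N. I'll carry the stroke on to about φ=2.5.

Emit:
{"fn": "jog_arm", "kwargs": {"deltas": [{"hand":36,"xyz":[0,0,0],"twist":0.12},{"hand":36,"xyz":[0,0,0],"twist":0.24},{"hand":36,"xyz":[0,0,0],"twist":0.36},{"hand":36,"xyz":[0,0,0],"twist":0.48},{"hand":36,"xyz":[0,0,0],"twist":0.6},{"hand":36,"xyz":[0,0,0],"twist":0.72},{"hand":36,"xyz":[0,0,0],"twist":0.84},{"hand":36,"xyz":[0,0,0],"twist":0.96},{"hand":36,"xyz":[0,0,0],"twist":1.08},{"hand":36,"xyz":[0,0,0],"twist":1.2},{"hand":36,"xyz":[0,0,0],"twist":1.35},{"hand":36,"xyz":[0,0,0],"twist":1.5}]}}

```text
clock: 7.62
tcp_pos: [546.3, 24.8, 57.4]
tool_rot: [[-0.603, -0.798, 0.001], [-0.798, 0.603, -0.0], [-0.0, -0.001, -1.0]]
ft_force: [0.2, -3.0, 1.1]
finger_gap: 36.4
grasp_force: 0.9
```

Emit:
{"fn": "jog_arm", "kwargs": {"deltas": [{"hand":36,"xyz":[0,0,0],"twist":-0.06},{"hand":36,"xyz":[0,0,20],"twist":-0.1},{"hand":36,"xyz":[0,0,40],"twist":-0.1},{"hand":36,"xyz":[0,0,40],"twist":-0.3},{"hand":36,"xyz":[0,0,40],"twist":-0.48},{"hand":36,"xyz":[0,0,40],"twist":-0.66},{"hand":36,"xyz":[0,0,40],"twist":-0.84},{"hand":36,"xyz":[0,0,40],"twist":-1.02},{"hand":36,"xyz":[0,0,40],"twist":-1.2},{"hand":36,"xyz":[0,0,40],"twist":-1.38},{"hand":36,"xyz":[0,0,40],"twist":-1.56},{"hand":36,"xyz":[0,0,40],"twist":-1.74}]}}

```text
clock: 9.12
tcp_pos: [546.0, 24.9, 97.3]
tool_rot: [[-0.677, 0.736, 0.0], [0.736, 0.677, 0.0], [-0.0, 0.0, -1.0]]
ft_force: [0.1, 1.4, 0.3]
finger_gap: 36.1
grasp_force: 0.0
```

Emit:
{"fn": "jog_arm", "kwargs": {"deltas": [{"hand":36,"xyz":[0,0,0],"twist":-0.18},{"hand":36,"xyz":[0,0,0],"twist":-0.36},{"hand":36,"xyz":[0,0,0],"twist":-0.54},{"hand":36,"xyz":[0,0,0],"twist":-0.72},{"hand":36,"xyz":[0,0,0],"twist":-0.9},{"hand":36,"xyz":[0,0,0],"twist":-1.08},{"hand":36,"xyz":[0,0,0],"twist":-1.26},{"hand":36,"xyz":[0,0,0],"twist":-1.44},{"hand":36,"xyz":[0,0,0],"twist":-1.62},{"hand":36,"xyz":[0,0,0],"twist":-1.8},{"hand":36,"xyz":[0,0,0],"twist":-1.95},{"hand":36,"xyz":[0,0,0],"twist":-1.95}]}}

```text
clock: 10.62
tcp_pos: [546.1, 24.9, 97.3]
tool_rot: [[0.932, 0.363, 0.0], [0.363, -0.932, -0.0], [0.0, 0.0, -1.0]]
ft_force: [-0.2, 0.1, 0.1]
finger_gap: 35.9
grasp_force: 0.0
```

Run:
```python
from h import *
s=camera("scene");o=observe();print(o["joint_pos"].round(3),o["tcp_pos"],np.arctan2(o["tool_rot"][1,1],o["tool_rot"][0,1]))
b=cv2.resize(s["color"][180:250,205:285],None,fx=8,fy=8,interpolation=cv2.INTER_CUBIC)
cv2.imwrite("pics/s4.png",b)
```

```text
[-0.075  0.558  1.883 -0.     0.7    1.122] [546.05662751  24.91371115  97.27114778] -1.1966210825512515
```

View pics/s4.png

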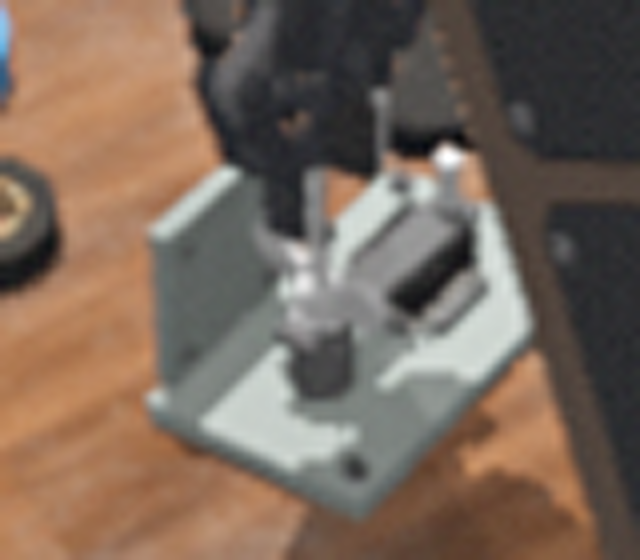

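The wings now run from (272,240), the far end, to (350,300), the near end. The strap pin at (450,158) hasn't moved. I'll check the wing angle.

Run:
```python
from h import *
s=np.load("pics/scene.npy",allow_pickle=True).item()
for z in(62,64,66):
  p,q=[onz(s,205+u/8,180+v/8,z) for u,v in((272,240),(350,300))];d=p-q;print(p,q,np.hypot(*d[:2]),np.arctan2(d[1],d[0]))
for a in(-.4,-.2,0,.2,.4):
  print(a,[((proj(s,[546+k*25.5*np.cos(a),24.5+k*25.5*np.sin(a),64])-[205,180])*8).tolist() for k in(1,-1)])
```

```text
[572.8  25.3  62. ] [529.   24.6  62. ] 43.805593250177495 0.015980374705430355
[571.   26.7  64. ] [527.3  26.   64. ] 43.70560604773722 0.016016936821838256
[569.1  28.2  66. ] [525.5  27.5  66. ] 43.60561890398991 0.01605366661125511
-0.4 [[300.79999999999995, 228.0], [340.0, 316.79999999999995]]
-0.2 [[287.20000000000005, 232.0], [353.5999999999999, 312.79999999999995]]
0 [[276.0, 236.79999999999995], [365.5999999999999, 308.0]]
0.2 [[265.5999999999999, 243.20000000000005], [375.20000000000005, 300.79999999999995]]
0.4 [[257.5999999999999, 251.20000000000005], [383.20000000000005, 293.5999999999999]]
```

Wing angle is 0.02, as predicted: nut ≈2.9 rad. Second stroke.

Emit:
{"fn": "jog_arm", "kwargs": {"deltas": [{"hand":36,"xyz":[0,0,-19],"twist":0},{"hand":36,"xyz":[0,0,-38],"twist":0.05},{"hand":36,"xyz":[0,0,-38],"twist":0.15},{"hand":36,"xyz":[0,0,-38],"twist":0.25},{"hand":36,"xyz":[0,0,-38],"twist":0.35},{"hand":36,"xyz":[0,0,-38],"twist":0.45},{"hand":36,"xyz":[0,0,-38],"twist":0.55},{"hand":36,"xyz":[0,0,-38],"twist":0.65},{"hand":36,"xyz":[0,0,-38],"twist":0.75},{"hand":36,"xyz":[0,0,-38],"twist":0.85},{"hand":36,"xyz":[0,0,-38],"twist":0.95},{"hand":36,"xyz":[0,0,-38],"twist":1.05}]}}

```text
clock: 12.18
tcp_pos: [546.2, 24.7, 59.3]
tool_rot: [[0.142, 0.99, 0.0], [0.99, -0.142, -0.0], [-0.0, 0.0, -1.0]]
ft_force: [0.3, -1.6, 0.9]
finger_gap: 35.9
grasp_force: 0.8
```

Emit:
{"fn": "jog_arm", "kwargs": {"deltas": [{"hand":36,"xyz":[0,0,0],"twist":0.11},{"hand":36,"xyz":[0,0,0],"twist":0.22},{"hand":36,"xyz":[0,0,0],"twist":0.33},{"hand":36,"xyz":[0,0,0],"twist":0.44},{"hand":36,"xyz":[0,0,0],"twist":0.55},{"hand":36,"xyz":[0,0,0],"twist":0.66},{"hand":36,"xyz":[0,0,0],"twist":0.77},{"hand":36,"xyz":[0,0,0],"twist":0.88},{"hand":36,"xyz":[0,0,0],"twist":0.99},{"hand":36,"xyz":[0,0,0],"twist":1.1},{"hand":36,"xyz":[0,0,0],"twist":1.21},{"hand":36,"xyz":[0,0,0],"twist":1.32}]}}

```text
clock: 13.68
tcp_pos: [546.5, 24.8, 59.3]
tool_rot: [[-0.924, 0.383, 0.001], [0.383, 0.924, 0.0], [-0.001, 0.0, -1.0]]
ft_force: [1.1, 0.1, 0.7]
finger_gap: 36.3
grasp_force: 0.6
```

Emit:
{"fn": "jog_arm", "kwargs": {"deltas": [{"hand":36,"xyz":[0,0,0],"twist":0.12},{"hand":36,"xyz":[0,0,0],"twist":0.24},{"hand":36,"xyz":[0,0,0],"twist":0.36},{"hand":36,"xyz":[0,0,0],"twist":0.48},{"hand":36,"xyz":[0,0,0],"twist":0.6},{"hand":36,"xyz":[0,0,0],"twist":0.72},{"hand":36,"xyz":[0,0,0],"twist":0.84},{"hand":36,"xyz":[0,0,0],"twist":0.96},{"hand":36,"xyz":[0,0,0],"twist":1.08},{"hand":36,"xyz":[0,0,0],"twist":1.2},{"hand":36,"xyz":[0,0,0],"twist":1.35},{"hand":36,"xyz":[0,0,0],"twist":1.35}]}}

```text
clock: 15.18
tcp_pos: [546.2, 24.8, 59.3]
tool_rot: [[-0.581, -0.814, 0.0], [-0.814, 0.581, 0.0], [-0.0, -0.0, -1.0]]
ft_force: [-0.1, -0.2, 0.5]
finger_gap: 36.4
grasp_force: 0.1
```

Emit:
{"fn": "jog_arm", "kwargs": {"deltas": [{"hand":36,"xyz":[0,0,0],"twist":-0.06},{"hand":36,"xyz":[0,0,20],"twist":-0.1},{"hand":36,"xyz":[0,0,40],"twist":-0.1},{"hand":36,"xyz":[0,0,40],"twist":-0.28},{"hand":36,"xyz":[0,0,40],"twist":-0.46},{"hand":36,"xyz":[0,0,40],"twist":-0.64},{"hand":36,"xyz":[0,0,40],"twist":-0.82},{"hand":36,"xyz":[0,0,40],"twist":-1.0},{"hand":36,"xyz":[0,0,40],"twist":-1.18},{"hand":36,"xyz":[0,0,40],"twist":-1.36},{"hand":36,"xyz":[0,0,40],"twist":-1.54},{"hand":36,"xyz":[0,0,40],"twist":-1.72}]}}

```text
clock: 16.68
tcp_pos: [545.9, 25.0, 99.1]
tool_rot: [[-0.712, 0.702, -0.0], [0.702, 0.712, 0.0], [0.0, -0.0, -1.0]]
ft_force: [0.2, 0.8, 0.1]
finger_gap: 36.1
grasp_force: 0.0
```

Third stroke.

Emit:
{"fn": "jog_arm", "kwargs": {"deltas": [{"hand":36,"xyz":[0,0,0],"twist":-0.18},{"hand":36,"xyz":[0,0,0],"twist":-0.36},{"hand":36,"xyz":[0,0,0],"twist":-0.54},{"hand":36,"xyz":[0,0,0],"twist":-0.72},{"hand":36,"xyz":[0,0,0],"twist":-0.9},{"hand":36,"xyz":[0,0,0],"twist":-1.08},{"hand":36,"xyz":[0,0,0],"twist":-1.26},{"hand":36,"xyz":[0,0,0],"twist":-1.44},{"hand":36,"xyz":[0,0,0],"twist":-1.62},{"hand":36,"xyz":[0,0,0],"twist":-1.8},{"hand":36,"xyz":[0,0,0],"twist":-1.98},{"hand":36,"xyz":[0,0,0],"twist":-2.0}]}}

```text
clock: 18.18
tcp_pos: [546.0, 25.0, 99.1]
tool_rot: [[0.932, 0.362, -0.0], [0.362, -0.932, -0.0], [-0.0, -0.0, -1.0]]
ft_force: [-0.2, -0.2, -0.2]
finger_gap: 35.9
grasp_force: 0.0
```

Emit:
{"fn": "jog_arm", "kwargs": {"deltas": [{"hand":36,"xyz":[0,0,-19],"twist":0},{"hand":36,"xyz":[0,0,-37],"twist":0.05},{"hand":36,"xyz":[0,0,-37],"twist":0.15},{"hand":36,"xyz":[0,0,-37],"twist":0.25},{"hand":36,"xyz":[0,0,-37],"twist":0.35},{"hand":36,"xyz":[0,0,-37],"twist":0.45},{"hand":36,"xyz":[0,0,-37],"twist":0.55},{"hand":36,"xyz":[0,0,-37],"twist":0.65},{"hand":36,"xyz":[0,0,-37],"twist":0.75},{"hand":36,"xyz":[0,0,-37],"twist":0.85},{"hand":36,"xyz":[0,0,-37],"twist":0.95},{"hand":36,"xyz":[0,0,-37],"twist":1.05}]}}

```text
clock: 19.68
tcp_pos: [546.1, 24.7, 62.2]
tool_rot: [[0.143, 0.99, 0.0], [0.99, -0.143, -0.0], [-0.0, 0.0, -1.0]]
ft_force: [-0.2, -1.7, -0.1]
finger_gap: 35.9
grasp_force: 0.8
```

Emit:
{"fn": "jog_arm", "kwargs": {"deltas": [{"hand":36,"xyz":[0,0,0],"twist":0.11},{"hand":36,"xyz":[0,0,0],"twist":0.22},{"hand":36,"xyz":[0,0,0],"twist":0.33},{"hand":36,"xyz":[0,0,0],"twist":0.44},{"hand":36,"xyz":[0,0,0],"twist":0.55},{"hand":36,"xyz":[0,0,0],"twist":0.66},{"hand":36,"xyz":[0,0,0],"twist":0.77},{"hand":36,"xyz":[0,0,0],"twist":0.88},{"hand":36,"xyz":[0,0,0],"twist":0.99},{"hand":36,"xyz":[0,0,0],"twist":1.1},{"hand":36,"xyz":[0,0,0],"twist":1.21},{"hand":36,"xyz":[0,0,0],"twist":1.32}]}}

```text
clock: 21.18
tcp_pos: [546.4, 24.9, 62.3]
tool_rot: [[-0.924, 0.383, 0.001], [0.383, 0.924, 0.0], [-0.001, 0.0, -1.0]]
ft_force: [1.1, -0.6, -0.1]
finger_gap: 35.5
grasp_force: 0.6
```

Emit:
{"fn": "jog_arm", "kwargs": {"deltas": [{"hand":36,"xyz":[0,0,0],"twist":0.12},{"hand":36,"xyz":[0,0,0],"twist":0.24},{"hand":36,"xyz":[0,0,0],"twist":0.36},{"hand":36,"xyz":[0,0,0],"twist":0.48},{"hand":36,"xyz":[0,0,0],"twist":0.6},{"hand":36,"xyz":[0,0,0],"twist":0.72},{"hand":36,"xyz":[0,0,0],"twist":0.84},{"hand":36,"xyz":[0,0,0],"twist":0.96},{"hand":36,"xyz":[0,0,0],"twist":1.08},{"hand":36,"xyz":[0,0,0],"twist":1.2},{"hand":36,"xyz":[0,0,0],"twist":1.35},{"hand":36,"xyz":[0,0,0],"twist":1.35}]}}

```text
clock: 22.68
tcp_pos: [546.1, 24.9, 62.2]
tool_rot: [[-0.581, -0.814, 0.0], [-0.814, 0.581, 0.0], [-0.0, -0.0, -1.0]]
ft_force: [1.0, -0.1, 0.2]
finger_gap: 35.7
grasp_force: 0.1
```

Emit:
{"fn": "jog_arm", "kwargs": {"deltas": [{"hand":36,"xyz":[0,0,0],"twist":-0.06},{"hand":36,"xyz":[0,0,20],"twist":-0.1},{"hand":36,"xyz":[0,0,40],"twist":-0.1},{"hand":36,"xyz":[0,0,40],"twist":-0.28},{"hand":36,"xyz":[0,0,40],"twist":-0.46},{"hand":36,"xyz":[0,0,40],"twist":-0.64},{"hand":36,"xyz":[0,0,40],"twist":-0.82},{"hand":36,"xyz":[0,0,40],"twist":-1.0},{"hand":36,"xyz":[0,0,40],"twist":-1.18},{"hand":36,"xyz":[0,0,40],"twist":-1.36},{"hand":36,"xyz":[0,0,40],"twist":-1.54},{"hand":36,"xyz":[0,0,40],"twist":-1.72}]}}

```text
clock: 24.18
tcp_pos: [545.9, 25.0, 102.1]
tool_rot: [[-0.712, 0.702, -0.0], [0.702, 0.712, 0.0], [0.0, -0.0, -1.0]]
ft_force: [1.1, 0.4, -0.2]
finger_gap: 35.5
grasp_force: 0.0
```

Emit:
{"fn": "jog_arm", "kwargs": {"deltas": [{"hand":36,"xyz":[0,0,0],"twist":-0.18},{"hand":36,"xyz":[0,0,0],"twist":-0.36},{"hand":36,"xyz":[0,0,0],"twist":-0.54},{"hand":36,"xyz":[0,0,0],"twist":-0.72},{"hand":36,"xyz":[0,0,0],"twist":-0.9},{"hand":36,"xyz":[0,0,0],"twist":-1.08},{"hand":36,"xyz":[0,0,0],"twist":-1.26},{"hand":36,"xyz":[0,0,0],"twist":-1.44},{"hand":36,"xyz":[0,0,0],"twist":-1.62},{"hand":36,"xyz":[0,0,0],"twist":-1.8},{"hand":36,"xyz":[0,0,0],"twist":-1.98},{"hand":36,"xyz":[0,0,0],"twist":-2.0}]}}

```text
clock: 25.68
tcp_pos: [545.9, 25.0, 102.1]
tool_rot: [[0.932, 0.362, -0.0], [0.362, -0.932, -0.0], [-0.0, -0.0, -1.0]]
ft_force: [1.0, 1.0, 0.4]
finger_gap: 36.2
grasp_force: 0.0
```

Run:
```python
from h import *
s=camera("scene");o=observe();print(o["clock"],o["joint_pos"].round(3),o["tcp_pos"],np.arctan2(o["tool_rot"][1,1],o["tool_rot"][0,1]))
b=cv2.resize(s["color"][180:250,205:285],None,fx=8,fy=8,interpolation=cv2.INTER_CUBIC)
cv2.imwrite("pics/s5.png",b)
for a in(-.2,0,.2):
  print(a,[((proj(s,[546+k*25.5*np.cos(a),24.5+k*25.5*np.sin(a),69])-[205,180])*8).tolist() for k in(1,-1)])
```

```text
25.725 [-0.075  0.551  1.88  -0.     0.711  1.124] [545.94419068  24.95660956 102.07047214] -1.1987726268236698
-0.2 [[287.20000000000005, 220.79999999999995], [353.5999999999999, 302.4000000000001]]
0 [[276.0, 226.4000000000001], [365.5999999999999, 297.5999999999999]]
0.2 [[265.5999999999999, 232.79999999999995], [375.20000000000005, 290.4000000000001]]
```

View pics/s5.png

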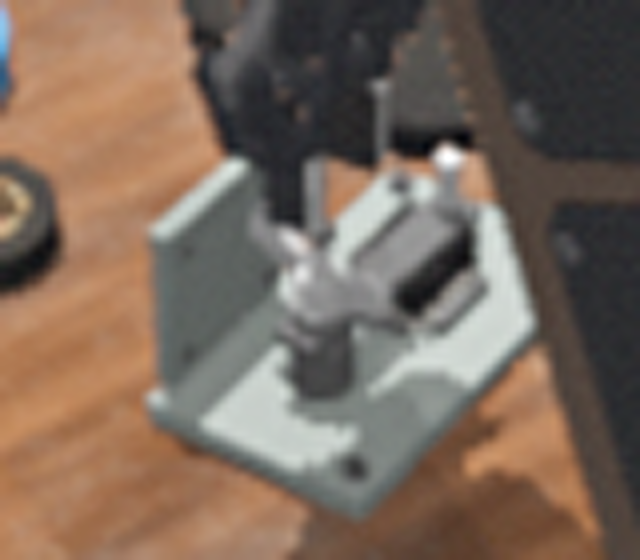

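The nut has clearly risen and stands at about 9.2 rad. I'll add a short fourth stroke for margin, then lift.

Emit:
{"fn": "jog_arm", "kwargs": {"deltas": [{"hand":36,"xyz":[0,0,-19],"twist":0},{"hand":36,"xyz":[0,0,-38],"twist":0.05},{"hand":36,"xyz":[0,0,-38],"twist":0.17},{"hand":36,"xyz":[0,0,-38],"twist":0.27},{"hand":36,"xyz":[0,0,-38],"twist":0.37},{"hand":36,"xyz":[0,0,-38],"twist":0.47},{"hand":36,"xyz":[0,0,-38],"twist":0.57},{"hand":36,"xyz":[0,0,-38],"twist":0.67},{"hand":36,"xyz":[0,0,-38],"twist":0.77},{"hand":36,"xyz":[0,0,-38],"twist":0.87},{"hand":36,"xyz":[0,0,-38],"twist":0.97},{"hand":36,"xyz":[0,0,-38],"twist":1.07}]}}

```text
clock: 27.22
tcp_pos: [546.1, 24.7, 64.2]
tool_rot: [[0.122, 0.992, 0.0], [0.992, -0.122, -0.0], [-0.0, 0.0, -1.0]]
ft_force: [-0.0, -2.6, 0.4]
finger_gap: 36.4
grasp_force: 0.8
```

Emit:
{"fn": "jog_arm", "kwargs": {"deltas": [{"hand":36,"xyz":[0,0,0],"twist":0.11},{"hand":36,"xyz":[0,0,0],"twist":0.22},{"hand":36,"xyz":[0,0,0],"twist":0.33},{"hand":36,"xyz":[0,0,0],"twist":0.44},{"hand":36,"xyz":[0,0,0],"twist":0.55},{"hand":36,"xyz":[0,0,0],"twist":0.66},{"hand":36,"xyz":[0,0,0],"twist":0.77},{"hand":36,"xyz":[0,0,0],"twist":0.88},{"hand":36,"xyz":[0,0,0],"twist":0.96},{"hand":36,"xyz":[0,0,0],"twist":1.0},{"hand":36,"xyz":[0,0,0],"twist":1.0},{"hand":36,"xyz":[0,0,0],"twist":0.9}]}}

```text
clock: 28.72
tcp_pos: [545.9, 24.9, 64.1]
tool_rot: [[-0.696, 0.718, -0.0], [0.718, 0.696, 0.0], [0.0, -0.0, -1.0]]
ft_force: [0.0, -0.9, 0.6]
finger_gap: 35.9
grasp_force: 0.0
```

Emit:
{"fn": "jog_arm", "kwargs": {"deltas": [{"hand":36,"xyz":[0,0,25],"twist":0},{"hand":36,"xyz":[0,0,60],"twist":0},{"hand":20,"xyz":[0,0,60],"twist":-0.15},{"hand":0,"xyz":[0,0,60],"twist":-0.3},{"hand":0,"xyz":[0,0,60],"twist":-0.45},{"hand":0,"xyz":[0,0,60],"twist":-0.5}]}}

```text
clock: 29.48
tcp_pos: [545.8, 25.0, 124.1]
tool_rot: [[-0.265, 0.964, -0.0], [0.964, 0.265, 0.0], [0.0, -0.0, -1.0]]
ft_force: [-0.1, 0.6, -0.6]
finger_gap: 0.1
grasp_force: 0.0
```

Run:
```python
from h import *
o=observe();print(o["clock"],o["tcp_pos"],o["finger_gap"],np.arctan2(o["tool_rot"][1,1],o["tool_rot"][0,1]))
s=np.load("pics/scene.npy",allow_pickle=True).item()
print("pin now",onz(s,205+450/8,180+157/8,67))
c=np.array([546,24.8]);f=.285
for st in np.arange(0,1.5,.2):
  a=f-np.pi/2-st; p=c+78*np.array([np.cos(a),np.sin(a)]); t=np.array([np.sin(a),-np.cos(a)])
  print(round(st,2),"pin",p.round(),"finger behind 19mm",(p-19*t).round())
```

```text
29.475 [545.80377964  24.95803251 124.06217176] 0.10797394615394922 0.2683847470203563
pin now [563.2 -51.9  67. ]
0.0 pin [568. -50.] finger behind 19mm [586. -45.]
0.2 pin [553. -53.] finger behind 19mm [572. -51.]
0.4 pin [537. -53.] finger behind 19mm [556. -55.]
0.6 pin [522. -49.] finger behind 19mm [540. -55.]
0.8 pin [508. -43.] finger behind 19mm [524. -52.]
1.0 pin [495. -34.] finger behind 19mm [509. -47.]
1.2 pin [484. -23.] finger behind 19mm [496. -38.]
1.4 pin [476. -10.] finger behind 19mm [484. -27.]
```

Emit:
{"fn": "jog_arm", "kwargs": {"deltas": [{"hand":0,"xyz":[25,-34,0],"twist":0},{"hand":0,"xyz":[50,-68,0],"twist":0},{"hand":0,"xyz":[50,-68,-35],"twist":0},{"hand":0,"xyz":[50,-68,-60],"twist":0},{"hand":0,"xyz":[50,-68,-73],"twist":0},{"hand":0,"xyz":[50,-68,-73],"twist":0}]}}

```text
clock: 30.22
tcp_pos: [595.8, -43.0, 50.7]
tool_rot: [[-0.268, 0.963, -0.001], [0.963, 0.268, 0.0], [0.001, -0.001, -1.0]]
ft_force: [0.6, 0.2, -0.5]
finger_gap: -0.2
grasp_force: 0.0
```

Emit:
{"fn": "jog_arm", "kwargs": {"deltas": [{"hand":0,"xyz":[-4,-1,0],"twist":0},{"hand":0,"xyz":[-8,-3,0],"twist":0},{"hand":0,"xyz":[-12,-5,0],"twist":-0.02},{"hand":0,"xyz":[-16,-7,0],"twist":-0.06},{"hand":0,"xyz":[-20,-8,0],"twist":-0.12},{"hand":0,"xyz":[-24,-9,0],"twist":-0.2}]}}

```text
clock: 30.98
tcp_pos: [571.9, -52.4, 51.3]
tool_rot: [[-0.067, 0.998, 0.001], [0.998, 0.067, -0.0], [-0.0, 0.001, -1.0]]
ft_force: [0.9, -0.6, 0.5]
finger_gap: -0.2
grasp_force: 0.4
```

Emit:
{"fn": "jog_arm", "kwargs": {"deltas": [{"hand":0,"xyz":[-6,-1,0],"twist":-0.08},{"hand":0,"xyz":[-12,-2,0],"twist":-0.16},{"hand":0,"xyz":[-18,-3,0],"twist":-0.24},{"hand":0,"xyz":[-24,-3,0],"twist":-0.32},{"hand":0,"xyz":[-30,-3,0],"twist":-0.4},{"hand":0,"xyz":[-36,-2,0],"twist":-0.48},{"hand":0,"xyz":[-42,-1,0],"twist":-0.56},{"hand":0,"xyz":[-48,1,0],"twist":-0.64},{"hand":0,"xyz":[-54,3,0],"twist":-0.72},{"hand":0,"xyz":[-60,5,0],"twist":-0.8},{"hand":0,"xyz":[-65,8,0],"twist":-0.88},{"hand":0,"xyz":[-70,11,0],"twist":-0.96}]}}

```text
clock: 32.48
tcp_pos: [501.9, -41.2, 51.3]
tool_rot: [[0.779, 0.627, 0.001], [0.627, -0.779, -0.0], [0.0, 0.001, -1.0]]
ft_force: [1.5, -0.4, -0.4]
finger_gap: -0.1
grasp_force: 0.4
```

Emit:
{"fn": "jog_arm", "kwargs": {"deltas": [{"hand":0,"xyz":[-4,4,0],"twist":-0.06},{"hand":0,"xyz":[-8,8,0],"twist":-0.12},{"hand":0,"xyz":[-12,12,0],"twist":-0.18},{"hand":0,"xyz":[-14,15,0],"twist":-0.2},{"hand":0,"xyz":[-14,15,0],"twist":-0.2},{"hand":0,"xyz":[-7,7,0],"twist":-0.2},{"hand":0,"xyz":[-2,0,0],"twist":-0.2},{"hand":0,"xyz":[-2,0,40],"twist":-0.2},{"hand":0,"xyz":[-2,0,90],"twist":-0.2},{"hand":0,"xyz":[-2,-60,120],"twist":-0.2},{"hand":0,"xyz":[-2,-120,120],"twist":-0.2},{"hand":0,"xyz":[-2,-180,120],"twist":-0.2}]}}

```text
clock: 33.98
tcp_pos: [500.2, -223.6, 172.0]
tool_rot: [[0.886, 0.464, 0.001], [0.464, -0.886, -0.001], [0.001, 0.001, -1.0]]
ft_force: [1.0, 0.6, -0.2]
finger_gap: 0.3
grasp_force: 0.0
```

Run:
```python
from h import *
s=camera("scene");t=camera("top");o=observe();print(o["clock"],o["tcp_pos"],o["ft_force"])
b=cv2.resize(s["color"][180:250,200:285],None,fx=7,fy=7,interpolation=cv2.INTER_CUBIC)
cv2.imwrite("pics/s6.png",b)
```

```text
34.075 [ 500.06919434 -226.81942331  171.19608589] [ 0.13385681  0.45207289 -0.30472036]
```

View pics/s6.png

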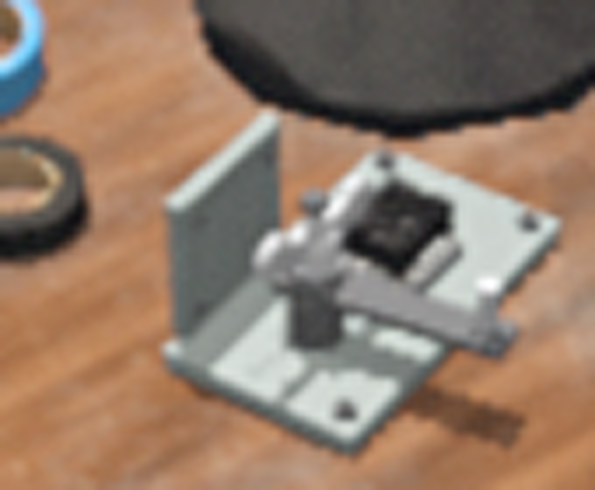

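The strap has swung off and points to the robot side, with its pin at (490,285). The heat sink is sitting in its nest at (400,228), and the wings run across the stud from (272,250) to (345,200). I'll check the angles and hand in.

Run:
```python
from h import *
s=np.load("pics/scene.npy",allow_pickle=True).item()
p=onz(s,200+490/7,180+285/7,67);d=p[:2]-[546,24.8];st=.285-np.pi/2-np.arctan2(d[1],d[0])
print("pin",p,np.hypot(*d),"strap",st%(2*np.pi))
q,r=[onz(s,200+u/7,180+v/7,70) for u,v in((272,250),(345,200))];e=q-r
print("wing",np.hypot(*e[:2]),np.arctan2(e[1],e[0]))
o=observe();print(o["dq"].round(4))
if 1.1<st%(2*np.pi)<1.7: print(hand_in())
```

```text
pin [475.8  -9.   67. ] 77.91328513161281 strap 1.4070729827841755
wing 43.238524489163595 1.6960119063271404
[ 0.0761 -0.0198  0.0651  0.0178 -0.0035  0.0756]
the job is handed in; nothing more can be done
None
```

The job is handed in at about 34 s: by camera the strap is about 1.4 rad off a heat sink that still sits in its nest. The wing nut is at about 10.7 rad by my stroke count, and wrist forces stayed within a few newtons; hand-in gave no verdict.

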